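# Sweep a stale brownie through the push flap of the scrap station

## Task

Throw the stale brownie into the scrap bin without picking it up: push the green spring flap open with one finger and keep it open while the other finger pushes the brownie along the board and over the edge, so that it drops into the bin. Then take the hand away so that the flap closes fully. The good biscuit stays where it lies on the board, and the things standing about are not to be moved.

Things in the scene. Friction and masses are not known exactly. Their poses are not given: they have to be found in the camera images.
- scrap_station: Scrap station, fixed, place and yaw vary: wooden board and, at its end, an aluminium bin with a green flap. Origin on the counter under the middle of the board's lip. +x is the way scraps are pushed (board to bin, roughly to the robot's right), +y across the board, z up. Bin inside: x -41 to 151 mm (reaches back under the board), floor at z = 8 mm; highest point 179 mm. Nothing above it.
- board_lip (a point): Middle of the board's lip, the edge over which scraps fall, at the height of the board's flat top (120 mm above the counter); axes as the station's. The board spans x -166 to 0 mm, y -86 to +86 mm from here. The bin's mouth begins here and is 154 mm wide inside (y -77 to +77 mm).
- flap_hinge (a point): Middle of the flap's hinge, which runs along the station's y: 130 mm beyond the lip and 55 mm above the board's top. The shut flap slopes down from here at 21 degrees to the lip; the 6 mm thick rims of the side walls follow its slope.
- brownie_center (a point): Middle of the stale brownie, half-way up: a dark brown square 50 x 52 mm, 26 mm high, about 70 g, loose, lying flat on the board in either half (72 mm apart, the biscuit in the other half), its middle 70 to 105 mm before the lip.
- biscuit_center (a point): Middle of the good butter biscuit, half-way up: round, golden, 59 mm across, 12 mm high, loose, on the board beside the brownie.
- waste_flap (a joint): Hinge of the green flap, rad: 0 shut, grows as the flap is pushed down and into the bin, 1.15 at most. A spring shuts it: about 1.5 N at the lower edge starts it, about 4 N is needed on it half-way to the hinge at 0.6 rad. It springs shut at once when let go. The flap is 150 mm wide, 130 mm long and 3 mm thick.
- flap_edge (a point): Middle of the flap's free lower edge (black bead); moves with the flap.
- sugar_shaker: Glass sugar shaker on the counter, 68 mm across, 156 mm high; origin under its middle. Leave alone.
- spotted_cup: Small white spotted cup without handle on the counter, 58 mm across, 62 mm high; origin under its middle. Leave alone.
- tongs: Steel pastry tongs lying on the counter, 183 mm long, 34 mm wide, 12 mm high; origin under their middle, long along y. Leave alone.

How it is judged:
By the outcome, as a careful person would: the job done as asked, in the order asked, and still so for the second after the job is handed in, with the robot touching nothing.
It also fails if it takes over 32 s, if anything falls off the work surface, if the arm or the gripper's body presses on something with over 40 N, if the wrist force passes 120 N, or if a joint passes its speed limit or range.

## Robot

A 6-joint arm with a two-finger parallel gripper is mounted at the origin on a cart in front of the work surface, level with it; the furniture and walls round the work are solid. World frame = base frame: x ahead of the robot, y to its left, z up, the work surface at z = 0. Lengths are in mm, angles in rad, forces in N, time in s.
With the tool pointing down it reaches from about 400 to 925 mm from the base axis. Payload 12.5 kg.
Tool frame: the origin (TCP) lies midway between the tips of the shut fingers; the grasp point (between the pads) lies 19 mm behind it; z points along the fingers, y is the line along which they close (so a half turn about z gives the same grasp; the last joint's range is limited). The gripper opens to 95 mm and grips with 3 to 60 N. Pads are 20 mm wide; open, the fingers measure 119 mm over their backs; the gripper's body (75 mm by 180 mm) begins 59 mm behind the grasp point.
Start: joints at [1.126, 0.491, 1.559, -0, 1.092, -0.106], TCP at [207.706, 589.495, 214.661] pointing down, gripper open.
Joint ranges: [-3.1, 3.1], [-0.84, 2.19], [0.05, 2.79], [-1.13, 4.28], [0.06, 2.93], [-2.69, 2.69]. Speed limits (rad/s): [2.22, 2.22, 2.79, 3.14, 3.14, 3.14].

## Interface

Orientations are given as [roll, pitch, yaw] about the fixed x, y, z axes, in that order (R = Rz(yaw) Ry(pitch) Rx(roll)).
In Python, from cell import state, viewer, env, models gives the robot as it stands. The module is installed in compiled form; this text tells all that it offers.
- The arm moves only by the tool arm_command, never from a script. Its argument "rows" is a list of rows, each a list of 2 entries, a list of its own where there are three numbers: the shift along the tool's x, y, z normalised to -1 to 1, where 1 is 0.25 m, then the turn about the tool's z normalised to -1 to 1, where 1 is pi rad. A call has exactly 5 rows; each row shifts and turns the commanded pose from where the row before left it, along the tool's axes as they then stand; what a row does not reach is not made up. A row lasts 1/10 s, in which the tool goes at most 50 mm and 8.59 degrees, less where a joint would pass 70% of its speed; a pose out of reach is approached as far as the arm can. A call with a number of a shift or a turn outside -1 to 1 is refused whole. A call with a gripper value outside its range is refused whole. "claw" is the opening, from 0 (shut) to 1 (fully open), set as the call begins (left out, the last holds). The fingers move at their own pace and stop on an object; the grip force is fixed at half the most. Time passes only in rows, so rows that do not move let the fingers close, or fill a call up. It gives the time, the measured TCP pose, the force, the opening and the grip force at its end, in the units of the state.
- state(): the state, without advancing time (a new reading comes with each control period).
- viewer.read_camera(name): name is "scene" or "top"; returns (picture, depth): 420x560x3 uint8, red, green, blue; 420x560 float32, mm along the optical axis (not along the pixel's ray), 0 where there is no reading.
- viewer.get_calibration(name): a dict with "camera_matrix" (3x3 intrinsics, pixels), "world_to_cam" (4x4, takes a point from world to camera coordinates). Camera axes: x right, y up, looking along -z (the intrinsics and any distortion apply to the point x, -y, -z); pixel columns grow to the right and rows downward; lengths in mm; the calibration is good to about 2 mm. A picture is of the moment at which its call begins. get_calibration takes no time and is no camera call.
- env.job_done(): hands the job in; it is judged then, once.
Trained networks look in the newest picture that a camera, given by its name, has taken for a name from the list of things; names that differ only in an ending like _2 or _b are one class to them, and where a whole thing is asked for, a point or a joint stands for the part that bears it (a point fixed in the world has none). Each returns a list of dicts, best first, with "confidence" (0 to 1); they miss things now and then, are a little off and sometimes report something else, mostly with a low value. They report only what shows in the picture. A call takes as long as a camera call.
- models.search_frame(camera, label): "position" ([x, y, z] in mm, in world coordinates, good to about 4 mm: the middle of the surface that is visible of it).
- models.mark_of(camera, label): "position" ([x, y, z] in mm, in world coordinates, good to about 4 mm: a listed point, or the origin of a listed thing).
The state is a dict: "t": time; "joints": joint angles; "qvel": joint speeds; "tau": joint torques, N m; "eef_pos": TCP position; "tcp_rot": TCP orientation; "ft_force": force on the tool from outside, world axes, zero at the start; "moment": the same for the moment, N m; "opening": opening from 0.0 (shut) to 1.0 (fully open); "grip_force": force on a finger pad.
Only numpy, scipy, OpenCV 4.12 (cv2) and the standard library are available. Lean on these libraries where they do the work, as an engineer would, in place of code of your own. Each camera call takes 0.05 s, during which the arm holds its last target. There are 200 camera calls.

## Working session

There is one attempt and no reset: what is moved stays moved. The work goes in short steps, Python scripts to look and compute and a tool call to move; the robot and the scene stay as the last step left them, time stands still between calls to the robot, and variables do not carry over. Pictures are saved under pics/ and viewed, at most 10 in all, crops included, and the job is handed in when it is done.

Besides the shell and the picture viewer there is one more tool, called as a command line: name --argument value ..., lists and objects as JSON in quotes. arm_command: Moves the arm, as the interface text tells. Scaled input: -1 to 1 covers 0.25 m each way for a shift and pi rad each way for a turn. Its arguments: {"type":"object","properties":{"rows":{"type":"array","items":{"type":"array"}},"claw":{"type":"number"}},"required":["rows"]}

```bash
mkdir -p pics
cat > h.py <<'E'
import numpy as np, cv2
from cell import state, viewer, env, models
E
python3 - <<'E'
from h import *
for c in ("top","scene"):
    p,d=viewer.read_camera(c); cv2.imwrite(f"pics/{c}0.png",p[:,:,::-1]); np.save(f"{c}_d.npy",d); np.save(f"{c}_p.npy",p)
    for l in ("scrap_station","board_lip","flap_hinge","brownie_center","biscuit_center","flap_edge","sugar_shaker","spotted_cup","tongs"):
        r=models.mark_of(c,l)
        print(c,l,[(np.round(q["position"]).tolist(),round(q["confidence"],2)) for q in r[:2]])
s=state(); print(s["t"],s["eef_pos"],s["tcp_rot"],s["opening"])
E
```

```text
top scrap_station [([491.0, -51.0, -1.0], 0.94)]
top board_lip [([493.0, -53.0, 121.0], 0.84)]
top flap_hinge [([516.0, -178.0, 176.0], 0.59)]
top brownie_center [([517.0, 29.0, 133.0], 0.61)]
top biscuit_center [([444.0, 23.0, 126.0], 0.71), ([496.0, -62.0, 128.0], 0.5)]
top flap_edge [([494.0, -62.0, 129.0], 0.82)]
top sugar_shaker [([401.0, -374.0, -1.0], 0.68)]
top spotted_cup [([496.0, -59.0, 128.0], 0.62), ([424.0, -472.0, 0.0], 0.6)]
top tongs [([397.0, 276.0, 1.0], 0.42)]
scene scrap_station [([492.0, -52.0, 120.0], 0.62), ([491.0, -49.0, 3.0], 0.6)]
scene board_lip [([495.0, -52.0, 122.0], 0.66)]
scene flap_hinge [([513.0, -180.0, 178.0], 0.94), ([491.0, -54.0, 122.0], 0.26)]
scene brownie_center [([508.0, 32.0, 131.0], 0.74)]
scene biscuit_center [([440.0, 24.0, 128.0], 0.71)]
scene flap_edge [([496.0, -58.0, 130.0], 0.65), ([398.0, 277.0, -4.0], 0.18)]
scene sugar_shaker [([398.0, -371.0, -1.0], 0.84), ([513.0, -178.0, 178.0], 0.61)]
scene spotted_cup [([424.0, -472.0, 3.0], 0.9)]
scene tongs [([397.0, 277.0, -3.0], 0.71)]
1.0 [207.71969706 589.4866211  214.67517561] [3.14146930e+00 2.91621873e-05 2.80277000e+00] 1.0042525979034704
```

View pics/top0.png

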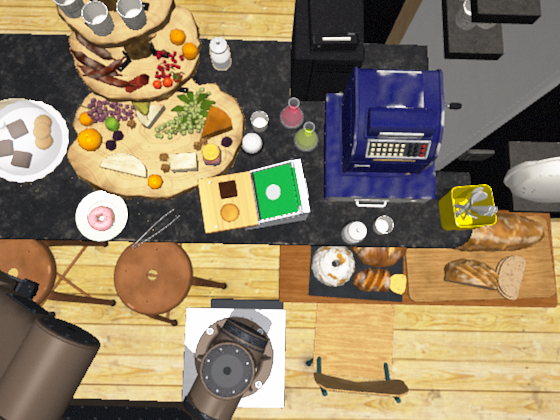

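View pics/scene0.png

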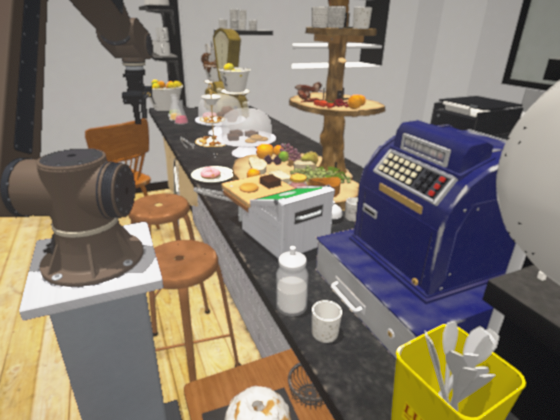

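The top view shows the station at about (255,195) px: board on the left, green flap on the right. The brownie is at (228,188) and the biscuit at (230,212). In the scene view the shaker and cup stand well clear of the station, to its right.

```bash
cat >> h.py <<'E'
def cloud(c,p,d):
    k=viewer.get_calibration(c); K=np.array(k["camera_matrix"]); T=np.linalg.inv(np.array(k["world_to_cam"]))
    v,u=np.mgrid[:d.shape[0],:d.shape[1]]
    P=np.stack([(u-K[0,2])/K[0,0]*d,-(v-K[1,2])/K[1,1]*d,-d,np.ones_like(d)],-1)
    return (P@T.T)[...,:3]
LIP=np.array([493.5,-52.5,120.]); PSI=-1.41
def st(W,lip=LIP,psi=PSI):
    c,s=np.cos(psi),np.sin(psi); return (np.asarray(W)-lip)@np.array([[c,-s,0],[s,c,0],[0,0,1]])
E
python3 - <<'E'
from h import *
for c in ("top","scene"):
    p=np.load(f"{c}_p.npy").astype(int); d=np.load(f"{c}_d.npy"); W=cloud(c,p,d); S=st(W)
    box=(abs(S[...,1])<84)&(S[...,0]>-175)&(S[...,0]<150)&(S[...,2]>-15)&(S[...,2]<75)
    r,g,b=p[...,0],p[...,1],p[...,2]
    br=box&(p.max(-1)<90)&(S[...,0]<-20)&(S[...,2]>14); gr=box&(g>r+50)&(g>b+30)&(S[...,0]>-5)
    bi=box&(S[...,0]<-20)&(S[...,2]>7)&(S[...,2]<20)&(S[...,1]<0)
    for n,m in (("brownie",br),("biscuit",bi),("flap",gr)):
        if m.sum()<8: print(c,n,m.sum()); continue
        q=W[m]; print(c,n,m.sum(),"world",np.median(q,0).round(1),"st med",np.median(S[m],0).round(1),"lo",np.percentile(S[m],3,axis=0).round(),"hi",np.percentile(S[m],97,axis=0).round(),
          "rect",cv2.minAreaRect(q[:,:2].astype(np.float32)))
    bd=box&(S[...,0]<-10)&(abs(S[...,2])<6); print("board z",np.median(W[bd][:,2]))
    q=W[gr]; A=np.c_[S[gr][:,:2],np.ones(len(q))]; print("flap plane",np.linalg.lstsq(A,S[gr][:,2],rcond=None)[0])
E
```

```text
top brownie 242 world [511.7  27.7 143.2] st med [-76.7  31.2  23.2] lo [-99.   9.  16.] hi [-54.  53.  29.] rect ((512.0631103515625, 28.23638916015625), (47.00873565673828, 49.05778121948242), 12.34601879119873)
top biscuit 221 world [444.2  19.6 131. ] st med [-79.7 -37.1  11. ] lo [-104.  -62.    7.] hi [-54. -15.  17.] rect ((434.19378662109375, 35.60709762573242), (67.3105697631836, 126.8554458618164), 7.338057041168213)
top flap 1796 world [ 507.8 -127.1  154.4] st med [75.6  2.4 34.4] lo [ 12. -67.   9.] hi [130.  73.  60.] rect ((510.1681823730469, -122.04318237304688), (154.72076416015625, 125.58078002929688), 10.845229148864746)
board z 119.43306450173691
flap plane [0.39515539 0.00906635 5.12202645]
scene brownie 41 world [501.4   4.6 137.4] st med [-52.6  16.   17.4] lo [-89.   4.  15.] hi [-48.  44.  21.] rect ((500.03045654296875, 10.062860488891602), (29.30923843383789, 56.11634826660156), 55.93346405029297)
scene biscuit 104 world [439.   16.  129.3] st med [-75.3 -43.4   9.3] lo [-99. -64.   8.] hi [-54. -20.  11.] rect ((439.70574951171875, 16.262454986572266), (48.741607666015625, 49.16642761230469), 1.4339847564697266)
scene flap 221 world [ 509.  -125.7  153.7] st med [75.4 -2.8 33.7] lo [ 11. -54.   9.] hi [133.  76.  60.] rect ((513.5119018554688, -121.41345977783203), (140.68319702148438, 125.04959106445312), 11.116643905639648)
board z 117.6590982612525
flap plane [0.41864837 0.00853943 2.79536454]
```

arm_command --rows '[[[0,0,-0.1],-0.045],[[0,0,-0.1],-0.045],[[0,0,0],-0.045],[[0,0,0],-0.025],[[0,0,0],0]]' --claw 1

```text
t: 1.5
eef_pos: [207.7, 589.5, 264.8]
tcp_rot: [3.141, 0.0, -2.977]
ft_force: [0.3, 0.0, -0.0]
opening: 0.999
grip_force: 0.0
```

arm_command --rows '[[[-0.052,-0.166,0],-0.006],[[-0.052,-0.166,0],0],[[-0.052,-0.166,0],0],[[-0.052,-0.166,0],0],[[-0.052,-0.166,0],0]]'

```text
t: 2.0
eef_pos: [309.0, 395.3, 264.6]
tcp_rot: [3.141, 0.0, -2.961]
ft_force: [0.5, -0.4, -0.7]
opening: 0.996
grip_force: 0.0
```

arm_command --rows '[[[-0.052,-0.166,0],0],[[-0.052,-0.166,0],0],[[-0.052,-0.166,0],0],[[-0.052,-0.166,0],0],[[-0.052,-0.166,0],0]]'

```text
t: 2.5
eef_pos: [410.8, 203.0, 264.8]
tcp_rot: [3.141, 0.0, -2.962]
ft_force: [0.7, 0.6, 1.3]
opening: 1.003
grip_force: 0.0
```

arm_command --rows '[[[-0.052,-0.166,0],0],[[-0.052,-0.166,0],0],[[-0.052,-0.166,0],0],[[-0.04,-0.12,0],0],[[0,0,0],0]]'

```text
t: 3.0
eef_pos: [487.9, 58.8, 264.3]
tcp_rot: [-3.141, 0.0, -2.965]
ft_force: [0.1, 1.0, -0.5]
opening: 0.999
grip_force: 0.0
```

arm_command --rows '[[[-0.037,-0.1,0],-0.002],[[-0.036,-0.1,0],0],[[0,0,0.12],0],[[0,0,0.12],0],[[0,0,0],0]]'

```text
t: 3.5
eef_pos: [511.9, 16.4, 201.8]
tcp_rot: [3.14, -0.006, -2.954]
ft_force: [0.2, -0.3, 0.6]
opening: 1.004
grip_force: 0.0
```

Run:
```python
from h import *
s=state(); print(s["t"],s["eef_pos"],s["tcp_rot"])
out=[]
for c,(y,x,f) in (("top",(130,160,4)),("scene",(130,180,4))):
    p,d=viewer.read_camera(c)
    out.append(cv2.resize(p[y:y+140,x:x+190,::-1],None,fx=f,fy=f,interpolation=cv2.INTER_CUBIC)[:,:760])
    for l in ("brownie_center","board_lip"):
        print(c,l,[(np.round(q["position"]).tolist(),round(q["confidence"],2)) for q in models.mark_of(c,l)[:1]])
cv2.imwrite("pics/a1.png",cv2.resize(np.vstack(out),None,fx=.53,fy=.53))
```

```text
3.5 [511.86492154  16.41860053 201.81269392] [ 3.13974527 -0.00567974 -2.95442411]
top brownie_center []
top board_lip [([492.0, -52.0, 120.0], 0.64)]
scene brownie_center [([509.0, 32.0, 129.0], 0.64)]
scene board_lip [([493.0, -54.0, 122.0], 0.72)]
```

View pics/a1.png

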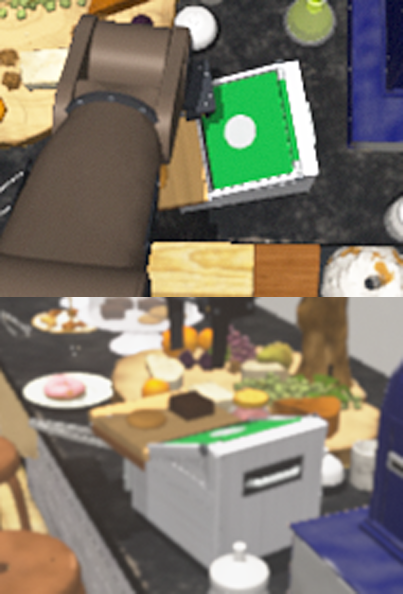

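The top crop shows the hand over the board and the lip and flap free of it. In the scene crop the fingers hang above and behind the brownie at (190,403) px.

arm_command --rows '[[[-0.008,-0.009,0.1],0],[[0,0,0.1],0],[[0,0,0.05],0],[[0,0,0],0],[[0,0,0],0]]'

```text
t: 4.3
eef_pos: [516.5, 14.1, 143.0]
tcp_rot: [-3.141, 0.001, -2.953]
ft_force: [-0.2, -0.5, -0.4]
opening: 0.999
grip_force: 0.0
```

Run:
```python
from h import *
s=state(); print(s["t"],s["eef_pos"],s["ft_force"],st(s["eef_pos"],psi=-1.3875))
p,d=viewer.read_camera("scene")
cv2.imwrite("pics/a2.png",cv2.resize(p[150:240,210:350,::-1],None,fx=5,fy=5,interpolation=cv2.INTER_CUBIC))
```

```text
4.3 [516.47466967  14.05713159 143.04212023] [-0.15023898 -0.46532837 -0.38993673] [-61.25454911  34.72128201  23.04212023]
```

View pics/a2.png

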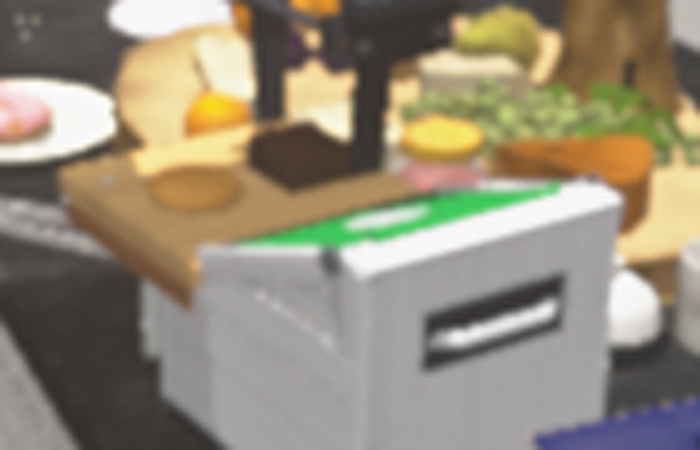

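Rear finger at (270,110) px is behind the brownie (297,157), and the front finger at (370,150) stands before the flap. Next I go slightly lower, shift sideways a little, and check contact.

arm_command --rows '[[[0.01,0,0.02],0],[[0,0,0.01],0],[[0,0,0],0],[[0,0,0],0],[[0,0,0],0]]'

```text
t: 4.85
eef_pos: [513.7, 13.5, 134.7]
tcp_rot: [3.142, 0.0, -2.953]
ft_force: [0.9, 0.1, 0.4]
opening: 1.0
grip_force: 0.0
```

```bash
cat >> h.py <<'E'
def show(name):
    s=state(); S=st(s["eef_pos"],psi=-1.3875); print(s["t"],np.round(s["eef_pos"],1),np.round(s["ft_force"],1),"st",S.round(1),"rear pad",round(S[0]-47.5,1),"front outer",round(S[0]+59.5,1))
    p,d=viewer.read_camera("scene"); k=viewer.get_calibration("scene"); K=np.array(k["camera_matrix"]); T=np.array(k["world_to_cam"])
    im=cv2.resize(p[150:240,210:350,::-1],None,fx=5,fy=5,interpolation=cv2.INTER_CUBIC)
    x=np.array([np.cos(-1.3875),np.sin(-1.3875),0])
    for o in (-59.5,-47.5,47.5,59.5):
        q=(T@np.r_[s["eef_pos"]+o*x,1])[:3]; u=K[0,0]*q[0]/-q[2]+K[0,2]; v=-K[1,1]*q[1]/-q[2]+K[1,2]
        cv2.circle(im,(int((u-210)*5),int((v-150)*5)),3,(0,0,255),-1)
    cv2.imwrite(f"pics/{name}.png",im)
    for l in ("brownie_center","biscuit_center","flap_edge"):
        print(l,[(st(q["position"],psi=-1.3875).round().tolist(),round(q["confidence"],2)) for q in models.mark_of("scene",l)[:2]])
E
python3 -c "from h import *; show('a3')"
```

```text
4.85 [513.7  13.5 134.7] [0.9 0.1 0.4] st [-61.3  31.9  14.7] rear pad -108.8 front outer -1.8
brownie_center [([-78.0, 32.0, 10.0], 0.77)]
biscuit_center [([-82.0, -36.0, 8.0], 0.51)]
flap_edge [([6.0, 2.0, 12.0], 0.88)]
```

View pics/a3.png

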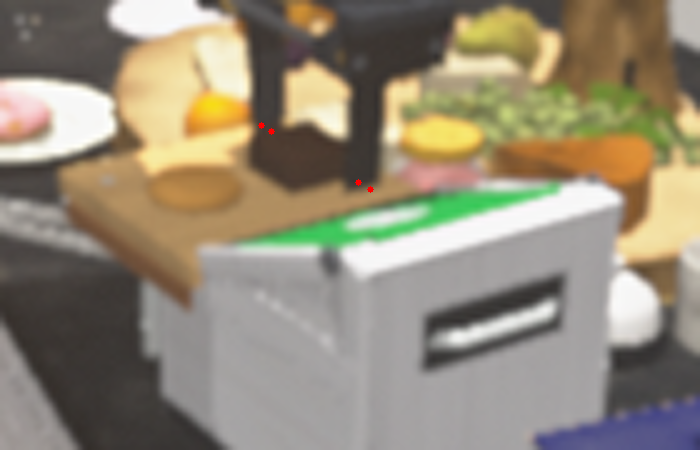

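Projected finger tips match the picture (red dots at (265,128) and (365,186) px). Next I raise 2 mm to clear the bead and push forward onto the flap.

arm_command --rows '[[[0,0,-0.009],0],[[0,-0.025,0],0],[[0,-0.03,0],0],[[0,-0.03,0],0],[[0,-0.03,0],0]]'

```text
t: 5.55
eef_pos: [519.1, -15.5, 136.9]
tcp_rot: [3.142, 0.0, -2.953]
ft_force: [-0.3, -0.2, -0.1]
opening: 1.002
grip_force: 0.2
```

```bash
python3 -c "from h import *; show('a4')"
```

```text
5.55 [519.1 -15.5 136.9] [-0.3 -0.2 -0.1] st [-31.7  31.9  16.9] rear pad -79.2 front outer 27.8
brownie_center [([-60.0, 29.0, 14.0], 0.8)]
biscuit_center [([-84.0, -36.0, 7.0], 0.56)]
flap_edge [([5.0, 0.0, 9.0], 0.58)]
```

View pics/a4.png

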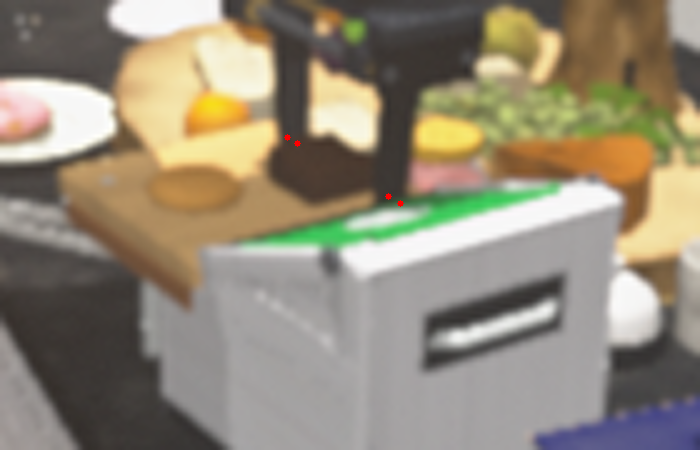

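The brownie has moved along (320,165 px) and the front finger stands just over the flap. Next I press the flap down.

arm_command --rows '[[[0,0,0.015],0],[[0,0,0.015],0],[[0,-0.01,0.014],0],[[0,-0.02,0],0],[[0,-0.02,0],0]]'

```text
t: 6.25
eef_pos: [521.2, -27.1, 125.7]
tcp_rot: [3.141, -0.001, -2.952]
ft_force: [-0.2, 2.0, 1.1]
opening: 1.001
grip_force: 1.1
```

arm_command --rows '[[[0,-0.025,0],0],[[0,-0.025,0],0],[[0,-0.025,0],0],[[0,0,0],0],[[0,0,0],0]]'

```text
t: 6.75
eef_pos: [525.1, -45.9, 126.1]
tcp_rot: [-3.141, 0.001, -2.953]
ft_force: [0.1, 0.1, 2.2]
opening: 0.998
grip_force: 1.2
```

```bash
python3 -c "from h import *; show('a5')"
```

```text
6.75 [525.1 -45.9 126.1] [0.1 0.1 2.2] st [-0.8 32.2  6.1] rear pad -48.3 front outer 58.7
brownie_center [([-25.0, 31.0, 13.0], 0.68)]
biscuit_center [([-85.0, -37.0, 8.0], 0.72), ([296.0, -154.0, -122.0], 0.17)]
flap_edge []
```

View pics/a5.png

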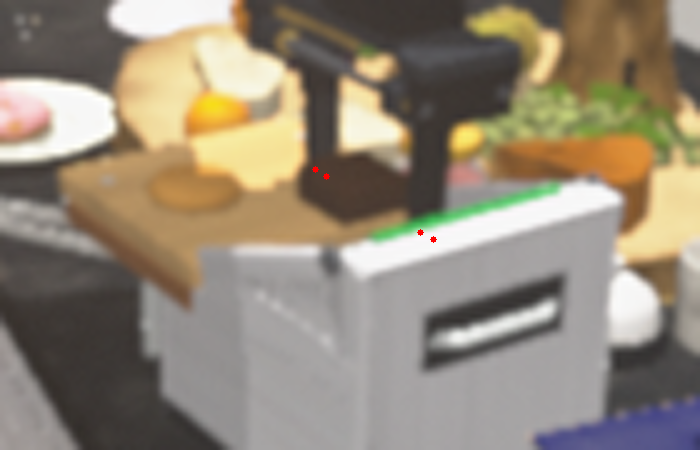

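The flap is opening under the front finger and the brownie's front edge (350,190 px) is at the lip, with the biscuit unmoved. I push on.

arm_command --rows '[[[0,-0.03,0],0],[[0,-0.03,0],0],[[0,-0.03,0],0],[[0,-0.03,0],0],[[0,-0.03,0],0]]'

```text
t: 7.45
eef_pos: [531.7, -82.7, 125.6]
tcp_rot: [3.141, -0.001, -2.953]
ft_force: [-0.6, 5.1, 0.3]
opening: 0.999
grip_force: 2.3
```

arm_command --rows '[[[0,-0.03,0],0],[[0,-0.02,0],0],[[0,-0.016,0],0],[[0,0,0],0],[[0,0,0],0]]'

```text
t: 7.95
eef_pos: [534.5, -98.7, 125.5]
tcp_rot: [3.14, -0.001, -2.953]
ft_force: [-2.4, 5.6, 1.1]
opening: 1.001
grip_force: 2.8
```

```bash
python3 -c "
from h import *; show('a6')
p,d=viewer.read_camera('top'); a=cv2.resize(p[150:240,190:330,::-1],None,fx=5,fy=5,interpolation=cv2.INTER_CUBIC)
b=cv2.imread('pics/a6.png'); cv2.imwrite('pics/a6b.png',cv2.resize(np.vstack([a,b]),None,fx=.66,fy=.66))"
```

```text
7.95 [534.5 -98.7 125.5] [-2.4  5.6  1.1] st [52.9 31.9  5.5] rear pad 5.4 front outer 112.4
brownie_center []
biscuit_center [([-83.0, -40.0, 8.0], 0.57)]
flap_edge []
```

View pics/a6b.png

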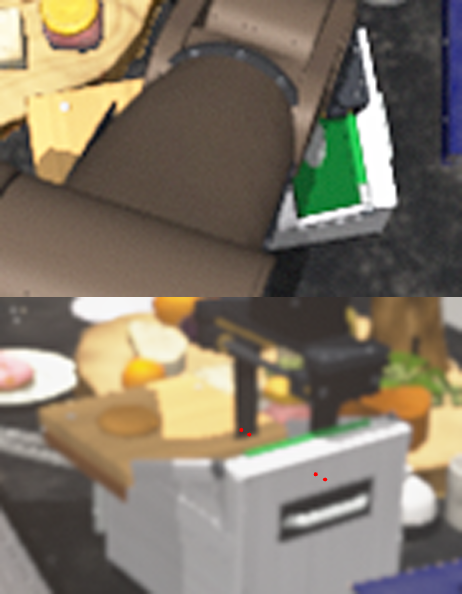

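The brownie is no longer on the board or between the fingers, so it has gone over the lip (245,430 px). The flap is deep open under the front finger. Next I lift straight up.

arm_command --rows '[[[0,0,-0.05],0],[[0,0,-0.08],0],[[0,0,-0.1],0],[[0,0,-0.15],0],[[0,0,-0.15],0]]'

```text
t: 8.7
eef_pos: [534.9, -99.4, 259.4]
tcp_rot: [-3.141, -0.001, -2.953]
ft_force: [1.1, -0.4, -0.6]
opening: 1.005
grip_force: 0.0
```

arm_command --rows '[[[0.05,0.16,-0.05],0],[[0.05,0.16,-0.05],0],[[0.05,0.16,0],0],[[0.05,0.16,0],0],[[0.05,0.16,0],0]]'

```text
t: 9.2
eef_pos: [435.5, 86.7, 283.6]
tcp_rot: [-3.141, 0.001, -2.954]
ft_force: [0.4, 1.2, 0.4]
opening: 1.001
grip_force: 0.0
```

arm_command --rows '[[[0.05,0.16,0],0],[[0.05,0.16,0],0],[[0.05,0.16,0],0],[[0,0,0],0],[[0,0,0],0]]'

```text
t: 9.7
eef_pos: [376.9, 197.2, 283.5]
tcp_rot: [-3.141, 0.001, -2.951]
ft_force: [0.5, 0.8, -0.5]
opening: 0.998
grip_force: 0.0
```

```bash
python3 -c "
from h import *; show('a7'); print(state()['ft_force'])
p,d=viewer.read_camera('top'); W=cloud('top',p,d); S=st(W,psi=-1.3875); q=p.astype(int)
gr=(abs(S[...,1])<84)&(S[...,0]>-5)&(S[...,0]<150)&(S[...,2]>-115)&(S[...,2]<75)&(q[...,1]>q[...,0]+50)&(q[...,1]>q[...,2]+30)
print(gr.sum(),np.linalg.lstsq(np.c_[S[gr][:,:2],np.ones(gr.sum())],S[gr][:,2],rcond=None)[0])
a=cv2.resize(p[150:240,190:330,::-1],None,fx=5,fy=5,interpolation=cv2.INTER_CUBIC)
b=cv2.imread('pics/a7.png'); cv2.imwrite('pics/a7b.png',cv2.resize(np.vstack([a,b]),None,fx=.66,fy=.66))"
```

```text
9.7 [376.9 197.2 283.5] [ 0.5  0.8 -0.5] st [-266.7  -69.1  163.5] rear pad -314.2 front outer -207.2
brownie_center []
biscuit_center [([-85.0, -37.0, 6.0], 0.74)]
flap_edge [([7.0, 0.0, 10.0], 0.68)]
[-1.04196253 -0.93080771 -0.30980045]
1799 [ 3.80566476e-01 -1.35603681e-03  5.70750920e+00]
```

View pics/a7b.png

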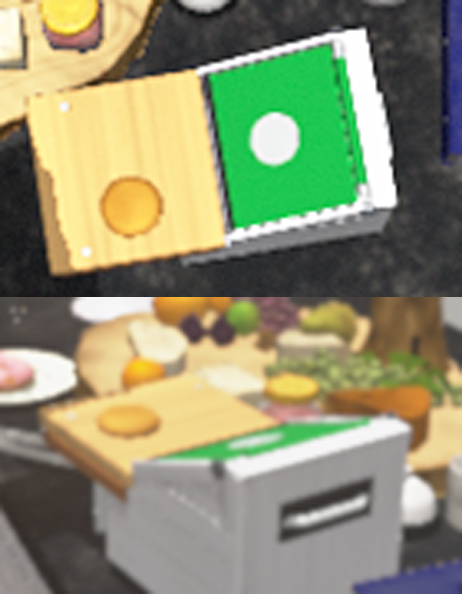

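The board holds only the biscuit (130,207 px), the brownie is gone, and the flap is shut with its slope back to 21°. The hand is clear of everything.

```bash
python3 -c "from h import *; print(env.job_done())"
```

```text
the job is handed in; nothing more can be done
None
```

The brownie was pushed off the board's lip into the bin, out of the cameras' sight; the flap is shut, the biscuit has not moved, the arm went near nothing else, and the job was handed in at about 10 s.

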